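# Full-pull trigger check of the serviced spray gun

## Task

The spray gun on the blue tray has just been put back together. Check its two-stage trigger as it lies there: squeeze trigger and handle together, through the soft air stage and past the pressure point, until the trigger is fully home, hold it so for about two seconds, then let go so that it springs back. Keep the gun lying on its tray where it is, do not lift it, and leave the gun on the red tray alone.

Things in the scene. Friction and masses are not known exactly. Their poses are not given: they have to be found in the camera images.
- gun: Gun to check: silvery spray gun, 154x164x34 mm, 0.62 kg, loose, lying on its side on a blue tray (172x180x12 mm); a twin lies on a red one, places vary. Origin: mid-outline, on the tray top (height 12 mm). Barrel along y at x=+41, nozzle to -y. Handle and trigger run side by side to -x from the barrel, 8 to 27 mm above the tray; tray bare beneath where they are squeezed.
- gun_squeeze (a point): Where to squeeze, midway between trigger front and handle back (gun frame [-14, 39, 17] mm). Its y: square across both, from trigger front (-33 mm) to handle back (+33 mm), the way to squeeze (gun's y turned -17 deg about z); x: along both faces to the barrel; z up. About 55 mm across with trigger home. Fingers fit outside both from x -11 to +11; beyond, a pipe stub blocks the trigger side.
- gun_trigger (a joint): Its trigger, rad: 0 free, negative as squeezed to the handle (its face moves 12 mm where squeezed). First stage to about -0.11 at 2 to 4 N; there it meets a brass valve pin, the pressure point, and needs 8 N; second stage to the stop at -0.244 (home) at 11 N. A grip of 15 to 25 N takes it home. Springs back to 0 when let go.
- spare_gun: The other gun, the same in all ways, on the red tray; origin and axes likewise. Leave it alone.

How it is judged:
By the outcome, as a careful person would: the job done as asked, in the order asked, and still so for the second after the job is handed in, with the robot touching nothing.
It also fails if it takes over 35 s, if anything falls off the work surface, if the arm or the gripper's body presses on something with over 40 N, if the wrist force passes 120 N, or if a joint passes its speed limit or range.

## Robot

A 6-joint arm with a two-finger parallel gripper is mounted at the origin on a cart in front of the work surface, level with it; the furniture and walls round the work are solid. World frame = base frame: x ahead of the robot, y to its left, z up, the work surface at z = 0. Lengths are in m, angles in rad, forces in N, time in s.
With the tool pointing down it reaches from about 0.35 to 0.975 m from the base axis. Payload 4.9 kg.
Tool frame: the origin (TCP) lies at the very end of the fingers, on their centre line; the grasp point (between the pads) lies 19 mm behind it; z points along the fingers, y is the direction in which the jaws open and shut (so a half turn about z gives the same grasp; the last joint's range is limited). The gripper opens to 85 mm and grips with 20 to 120 N. Pads are 22 mm wide; open, the fingers measure 114 mm over their backs; the gripper's body (76 mm by 85 mm) begins 54 mm behind the grasp point. The pads swing forward as they close: fully open they stand 13 mm farther back than shut.
Start: joints at [-1.227, 0.053, 1.613, -0, 1.476, -0.119], TCP at [0.279, -0.559, 0.231] pointing down, gripper open.
Joint ranges: [-3.01, 3.01], [-1.01, 2.22], [0.06, 2.58], [-1.02, 4.17], [0.09, 2.62], [-3.14, 3.14]. Speed limits (rad/s): [2.57, 2.57, 3.14, 3.14, 3.14, 3.14].

## Interface

Orientations are given as a unit quaternion [w, x, y, z].
In Python, from plant import state, eyes, job_done gives the robot as it stands.
- The arm moves only by the tool apply_moves, never from a script. Its argument "commands" is a list of rows, each an object with "linear": the shift along the tool's x, y, z in m, a list of three; "delta_rot": the turn, a rotation vector about the tool's x, y, z in degrees, a list of three; "fingers": the closure in counts, from 0 (fully open) to 255 (shut). In form: [{"linear": [x, y, z], "delta_rot": [wx, wy, wz], "fingers": fingers}, ...]. A call has exactly 8 rows; each row is the pose to reach, as a shift and turn from the pose commanded when the call began, along the tool's axes at that moment; what a row does not reach only later rows make up. A row lasts 1/10 s, in which the tool goes at most 50 mm and 8.59 degrees, less where a joint would pass 70% of its speed; a pose out of reach is approached as far as the arm can. A call with a gripper value outside its range is refused whole. The fingers move at their own pace and stop on an object; the grip force is fixed at half the most. Time passes only in rows, so rows that repeat a pose let the fingers close, or fill a call up. It gives the time, the measured TCP pose, the force and the opening at its end, in the units of the state.
- state(): the state, without advancing time (a new reading comes with each control period).
- eyes.grab_frame(name): name is "side" or "top"; returns the picture (420x560x3 uint8, red, green, blue); there is no depth.
- eyes.camera_params(name): a dict with "fx", "fy", "cx", "cy" (pixels), "k1" (the pictures are not rectified: a ray, as slopes to the right and down, at radius r is drawn at 1 + k1 r^2 times it, then the intrinsics apply), "position" and "rotation" of the camera in the world. Camera axes: x right, y down, z forward; pixel columns grow to the right and rows downward; lengths in m; the calibration is good to about 2 mm. A picture is of the moment at which its call begins. camera_params takes no time and is no camera call.
- job_done(): hands the job in, once; it reports no verdict.
The state is a dict: "time": time; "joint_pos": joint angles; "joint_vel": joint speeds; "joint_efforts": joint torques, N m; "tool_pos": TCP position; "tool_rot": TCP orientation; "contact_force": force on the tool from outside, world axes, zero at the start; "ft_torque": the same for the moment, N m; "gripper_width": opening from 0.0 (shut) to 1.0 (fully open).
Only numpy, scipy, OpenCV 4.12 (cv2) and the standard library are available. Lean on these libraries where they do the work, as an engineer would, in place of code of your own. Each camera call takes 0.05 s, during which the arm holds its last target.

## Working session

There is one attempt and no reset: what is moved stays moved. The work goes in short steps, Python scripts to look and compute and a tool call to move; the robot and the scene stay as the last step left them, time stands still between calls to the robot, and variables do not carry over. Pictures are saved under pics/ and viewed, and the job is handed in when it is done.

Besides the shell and the picture viewer there is one more tool, called after "Call:" by a JSON object that holds its "fn" and its "kwargs", one argument or row to a line. apply_moves: Moves the arm, as the interface text tells. Its arguments: {"type":"object","properties":{"commands":{"type":"array","items":{"type":"object","properties":{"linear":{"type":"array","items":{"type":"number"}},"delta_rot":{"type":"array","items":{"type":"number"}},"fingers":{"type":"number"}}}}},"required":["commands"]}

```bash
mkdir -p pics; ls; python3 - <<'E'
from plant import state, eyes
import cv2
s=state()
print({k:s[k] for k in ('time','tool_pos','tool_rot','gripper_width','contact_force')})
for n in ('top','side'):
    im=eyes.grab_frame(n); cv2.imwrite(f'pics/{n}0.png',im[:,:,::-1]); print(eyes.camera_params(n))
E
```

```text
pics
{'time': 0.0, 'tool_pos': array([ 0.27879864, -0.55865243,  0.23005149]), 'tool_rot': array([-1.03994424e-03,  9.73345480e-01,  2.29341398e-01, -1.38803122e-04]), 'gripper_width': 1.000487469187995, 'contact_force': array([-0.03336648,  0.64928879, -0.34946665])}
{'fx': 515.5560756296928, 'fy': 515.5560756296928, 'cx': 287.03248757962416, 'cy': 209.84070176751035, 'k1': -0.04945407286576674, 'position': array([0.4162657 , 0.07850626, 0.91900006]), 'rotation': array([-0.03685979,  0.70998176, -0.70067539,  0.06017685])}
{'fx': 477.99199964655116, 'fy': 477.99199964655116, 'cx': 283.70251077836764, 'cy': 216.41748870431792, 'k1': -0.1280822564523694, 'position': array([0.49356374, 0.76421764, 0.54726307]), 'rotation': array([ 0.00339817, -0.02394825,  0.88739686, -0.46037131])}
```

View pics/top0.png

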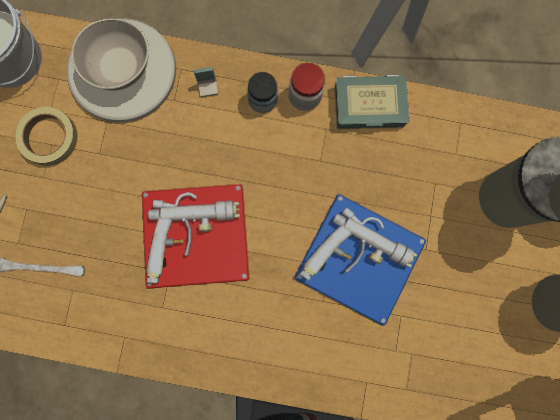

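View pics/side0.png

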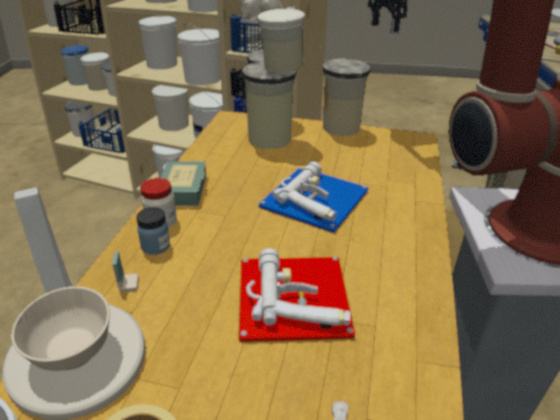

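```bash
cat > h.py <<'E'
import numpy as np, cv2
from scipy.spatial.transform import Rotation as R
from plant import state, eyes
def K(p): return np.array([[p['fx'],0,p['cx']],[0,p['fy'],p['cy']],[0,0,1.]]), np.array([p['k1'],0,0,0,0])
def rot(q): return R.from_quat([q[1],q[2],q[3],q[0]]).as_matrix()
def cast(name,px,z):
    p=eyes.camera_params(name); k,d=K(p)
    u=cv2.undistortPoints(np.asarray(px,float).reshape(-1,1,2),k,d)[:,0]
    r=np.c_[u,np.ones(len(u))]@rot(p['rotation']).T
    return p['position']+r*((z-p['position'][2])/r[:,2])[:,None]
def proj(name,P):
    p=eyes.camera_params(name); k,d=K(p); Rm=rot(p['rotation'])
    P=np.atleast_2d(P).astype(float)
    return cv2.projectPoints(P,cv2.Rodrigues(Rm.T)[0],-Rm.T@p['position'],k,d)[0][:,0]
E
python3 - <<'E'
from h import *
im=cv2.imread('pics/top0.png')
hsv=cv2.cvtColor(im,cv2.COLOR_BGR2HSV)
m=cv2.inRange(hsv,(105,150,60),(125,255,255))
n,l,st,c=cv2.connectedComponentsWithStats(m)
m2=np.zeros_like(m); m2[250:330,290:430]=0
reg=np.zeros_like(m); reg[185:330,285:435]=255
m=cv2.bitwise_and(m,reg)
pts=cv2.findNonZero(m); hull=cv2.convexHull(pts)
q=cast('top',hull[:,0],0.012)[:,:2]
print(cv2.minAreaRect((q*1000).astype(np.float32)), cv2.boxPoints(cv2.minAreaRect((q*1000).astype(np.float32))))
crop=cv2.resize(im[185:330,290:430],None,fx=4.1,fy=4.1,interpolation=cv2.INTER_CUBIC); cv2.imwrite('pics/crop_b.png',crop)
im=cv2.imread('pics/side0.png')
crop=cv2.resize(im[150:240,250:380],None,fx=6,fy=6,interpolation=cv2.INTER_CUBIC); cv2.imwrite('pics/crop_s.png',crop)
E
```

```text
((456.721923828125, -81.36566162109375), (177.36021423339844, 169.17869567871094), 62.885189056396484) [[ 341.0112   -121.74567 ]
 [ 491.59628  -198.85309 ]
 [ 572.4326    -40.985657]
 [ 421.84756    36.121765]]
```

View pics/crop_b.png

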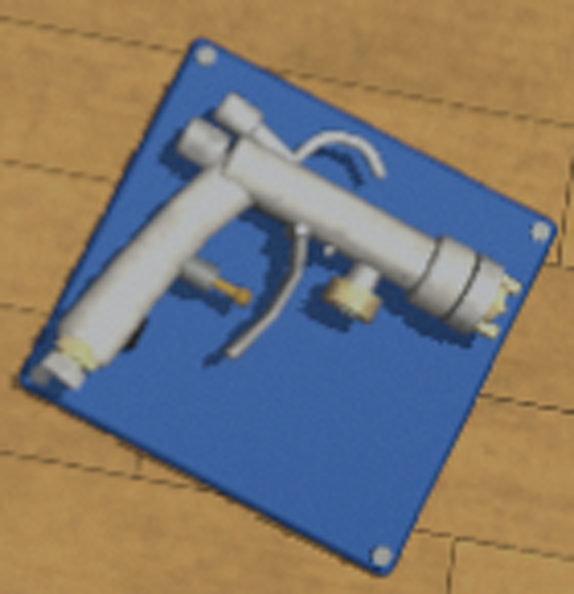

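View pics/crop_s.png

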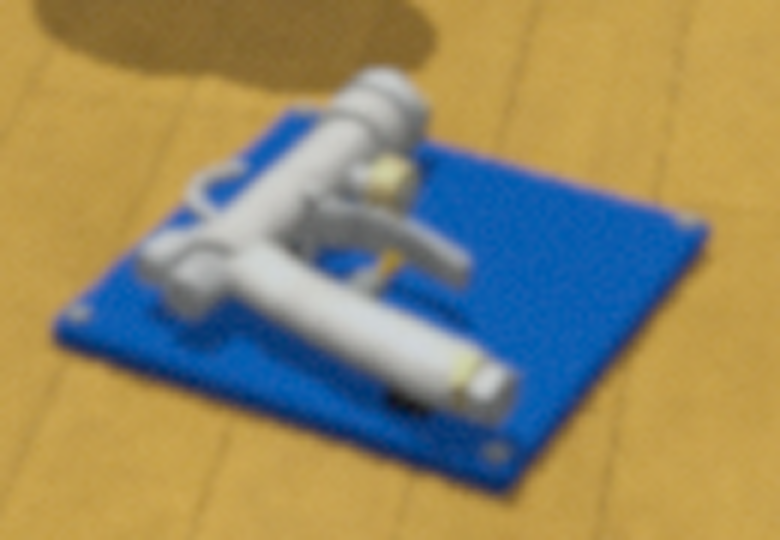

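```bash
python3 - <<'E'
from h import *
im=cv2.imread('pics/top0.png')
hsv=cv2.cvtColor(im,cv2.COLOR_BGR2HSV)
# work in a metric rectified map at z=0.029: 0.25mm/px, tray region, gun-aligned angle
yaw=np.deg2rad(-27.1); c=np.array([.457,-.081])
ex=np.array([np.cos(yaw),np.sin(yaw)]); ey=np.array([-np.sin(yaw),np.cos(yaw)])
s=0.3e-3; N=720
# image: up=+gun x, left=+gun y
v,u=np.mgrid[0:N,0:N]
gx=(N/2-v)*s; gy=(N/2-u)*s
P=c+gx[...,None]*ex+gy[...,None]*ey
P=np.concatenate([P,np.full((N,N,1),.029)],-1).reshape(-1,3)
q=proj('top',P).reshape(N,N,2).astype(np.float32)
w=cv2.remap(im,q,None,cv2.INTER_CUBIC)
for t in range(-100,101,20):
    p=int(N/2-t*1e-3/s); cv2.line(w,(p,0),(p,8 if t else 20),(0,255,255),1); cv2.line(w,(0,p),(8 if t else 20,p),(0,255,255),1)
w2=cv2.resize(w,(600,600)); cv2.imwrite('pics/rect.png',w2)
np.save('rect.npy',w)
E
```

```text
(no output)
```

View pics/rect.png

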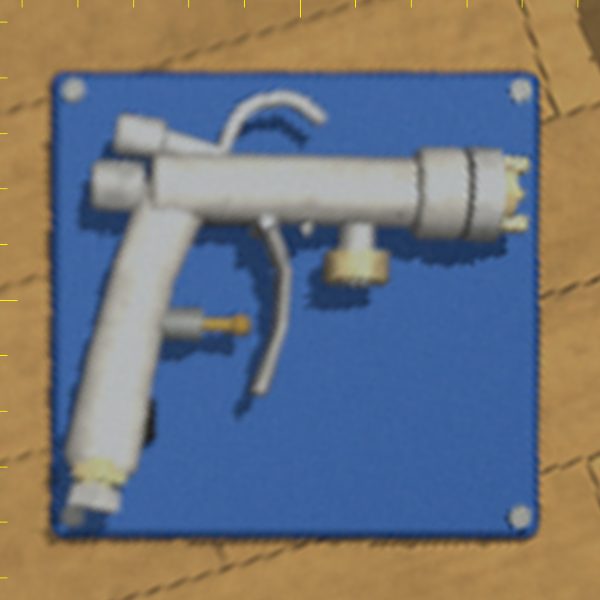

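```bash
python3 - <<'E'
from h import *
w=np.load('rect.npy')
hsv=cv2.cvtColor(w,cv2.COLOR_BGR2HSV)
m=(hsv[...,1]<90).astype(np.uint8)
s=.3;N=720
# barrel edges: columns gy 50..-30mm
L=[];U=[]
for gy in np.arange(-30,45,2):
    u=int(N/2-gy/s); col=m[:,u]; v0=int(N/2-40/s); 
    a=v0
    while col[a]: a-=1
    b=v0
    while col[b]: b+=1
    U.append((gy,(N/2-a)*s)); L.append((gy,(N/2-b)*s))
for n,A in (('up',U),('lo',L)):
    A=np.array(A); l=cv2.fitLine(A.astype(np.float32),cv2.DIST_HUBER,0,.01,.01).ravel(); print(n,np.round(l,3),'ang',np.rad2deg(np.arctan(l[1]/l[0])), 'gx med',np.median(A[:,1]))
mm=m.copy(); mm[:100]=mm[640:]=0; mm[:,:75]=0; mm[:,645:]=0
# handle edges, rows gx
H=[]
for gx in np.arange(-45,10,3):
    v=int(N/2-gx/s); r=np.nonzero(m[v,70:400])[0]+70
    H.append((gx,(N/2-r[0])*s)); 
    tr=np.nonzero(m[v,230:400])[0]+230
    print(gx,'handle back gy',(N/2-r[0])*s,'right-most',(N/2-r[-1])*s)
A=np.array(H).astype(np.float32);l=cv2.fitLine(A,cv2.DIST_HUBER,0,.01,.01).ravel();print('handle back line ang',np.rad2deg(np.arctan(l[1]/l[0])))
n,lab,st,ce=cv2.connectedComponentsWithStats(mm); i=1+np.argmax(st[1:,4]); x,y,ww,hh,a=st[i]
print('bbox gy',(N/2-x)*s,(N/2-x-ww)*s,'gx',(N/2-y)*s,(N/2-y-hh)*s)
for z in (0,.15,.2): print(z,cast('top',[[553,180],[490,190],[555,303],[505,300]],z)[:,:2].round(3).tolist())
print('side can bases z0',cast('side',[[270,145],[343,132]],0).round(3))
for X in [(.5,-.42),(.3,-.42)]: pass
E
```

```text
up [ 0.994  0.109  4.638 53.996] ang 6.254543 gx med 52.8
lo [ 0.996  0.09  14.664 24.309] ang 5.1735673 gx med 24.15
-45 handle back gy 82.8 right-most 53.1
-42 handle back gy 82.2 right-most 53.4
-39 handle back gy 81.6 right-most 53.1
-36 handle back gy 81.0 right-most 53.4
-33 handle back gy 80.1 right-most 12.0
-30 handle back gy 79.2 right-most 10.799999999999999
-27 handle back gy 78.3 right-most 9.6
-24 handle back gy 78.0 right-most 9.0
-21 handle back gy 77.39999999999999 right-most 8.1
-18 handle back gy 76.5 right-most 7.199999999999999
-15 handle back gy 75.6 right-most 6.3
-12 handle back gy 74.39999999999999 right-most 5.3999999999999995
-9 handle back gy 73.8 right-most 4.5
-6 handle back gy 72.89999999999999 right-most 4.2
-3 handle back gy 72.0 right-most 3.9
0 handle back gy 71.1 right-most 3.9
3 handle back gy 70.2 right-most 3.3
6 handle back gy 69.6 right-most -11.7
9 handle back gy 68.7 right-most -11.7
handle back line ang -15.073296
bbox gy 85.5 -83.1 gx 75.6 -81.89999999999999
0 [[0.608, -0.449], [0.586, -0.326], [0.38, -0.44], [0.386, -0.346]]
0.15 [[0.576, -0.363], [0.559, -0.26], [0.386, -0.355], [0.391, -0.277]]
0.2 [[0.566, -0.334], [0.549, -0.238], [0.388, -0.327], [0.392, -0.254]]
side can bases z0 [[ 0.569 -0.323  0.   ]
 [ 0.379 -0.416  0.   ]]
```

```bash
python3 - <<'E'
from h import *
for y in (-.42,-.46,-.48): print(y,[proj('side',[.38,y,h]).round(0).tolist() for h in (0,.12,.15,.2)], proj('top',[.38,y,.15]).round(0))
print([proj('side',[.57,-.37,h]).round(0).tolist() for h in (0,.12,.15,.2)])
t=np.array([.462,-.037,.23]); s=state(); d=t-s['tool_pos']; Rm=rot(s['tool_rot'])
print(Rm.round(3), 'shift tool',Rm.T@d)
b=np.deg2rad(-44); Rt=np.array([[-np.cos(b),-np.sin(b),0],[-np.sin(b),np.cos(b),0],[0,0,-1]]).T
# cols: tool x = -sqx, tool y = sqy, z down
X=-np.array([np.cos(b),np.sin(b),0]);Y=np.array([-np.sin(b),np.cos(b),0]);Rt=np.c_[X,Y,np.cross(X,Y)]
print(Rt.round(3), np.rad2deg(R.from_matrix(Rm.T@Rt).as_rotvec()))
E
```

```text
-0.42 [[[343.0, 131.0]], [[346.0, 89.0]], [[347.0, 77.0]], [[349.0, 58.0]]] [[596. 307.]]
-0.46 [[[342.0, 125.0]], [[345.0, 83.0]], [[346.0, 72.0]], [[348.0, 53.0]]] [[620. 307.]]
-0.48 [[[341.0, 122.0]], [[345.0, 81.0]], [[346.0, 70.0]], [[347.0, 51.0]]] [[632. 307.]]
[[[271.0, 137.0]], [[271.0, 93.0]], [[271.0, 81.0]], [[271.0, 61.0]]]
[[ 0.895  0.446 -0.001]
 [ 0.446 -0.895  0.002]
 [ 0.    -0.002 -1.   ]] shift tool [ 0.39681883 -0.38505766  0.0009781 ]
[[-0.719  0.695  0.   ]
 [ 0.695  0.719  0.   ]
 [-0.     0.    -1.   ]] [-6.16248234e-02 -1.12741935e-01 -1.09484896e+02]
```

Call:
{"fn": "apply_moves", "kwargs": {
  "commands": [
    {"linear":[0.025,-0.024,0],"delta_rot":[0,0,-7],"fingers":0},
    {"linear":[0.05,-0.048,0],"delta_rot":[0,0,-14],"fingers":0},
    {"linear":[0.075,-0.072,0],"delta_rot":[0,0,-21],"fingers":0},
    {"linear":[0.1,-0.096,0],"delta_rot":[0,0,-28],"fingers":0},
    {"linear":[0.125,-0.12,0],"delta_rot":[0,0,-35],"fingers":0},
    {"linear":[0.15,-0.144,0],"delta_rot":[0,0,-42],"fingers":0},
    {"linear":[0.175,-0.168,0],"delta_rot":[0,0,-49],"fingers":0},
    {"linear":[0.2,-0.192,0],"delta_rot":[0,0,-56],"fingers":0}
  ]
}}

```text
time: 0.9
tool_pos: [0.3723, -0.2966, 0.2308]
tool_rot: [-0.0, 0.75, 0.661, 0.0]
contact_force: [-0.4, 0.7, -0.1]
gripper_width: 0.999
```

```bash
cat > togo.py <<'E'
from h import *
import sys
# args: sq-frame offset x,y (mm) of the TCP and height z
SQ=np.array([.462,-.037]); b=np.deg2rad(-44)
ax=np.array([np.cos(b),np.sin(b),0]);ay=np.array([-np.sin(b),np.cos(b),0])
def go(ox,oy,z):
    s=state(); Rm=rot(s['tool_rot'])
    t=np.r_[SQ,z]+ax*ox*1e-3+ay*oy*1e-3; Rt=np.c_[-ax,ay,np.cross(-ax,ay)]
    d=s['tool_pos']-np.r_[SQ,0]
    print('t',s['time'],'sq',(d@ax*1e3).round(2),(d@ay*1e3).round(2),'z',s['tool_pos'][2].round(4),'w',s['gripper_width'],'F',s['contact_force'].round(1),'q',s['joint_pos'].round(2))
    print('shift',(Rm.T@(t-s['tool_pos'])).round(4),'rot',np.rad2deg(R.from_matrix(Rm.T@Rt).as_rotvec()).round(2))
if __name__=='__main__': go(*map(float,sys.argv[1:]))
E
python3 togo.py 0 0 .13
```

```text
t 0.9 sq 115.8 -249.03 z 0.2308 w 0.9994682997513643 F [-0.4  0.7 -0.1] q [-0.83 -0.32  1.95  0.    1.51 -0.7 ]
shift [0.2687 0.0564 0.1009] rot [-1.000e-02 -4.000e-02 -5.321e+01]
```

Call:
{"fn": "apply_moves", "kwargs": {
  "commands": [
    {"linear":[0.035,0.007,0],"delta_rot":[0,0,-6.7],"fingers":0},
    {"linear":[0.07,0.014,0],"delta_rot":[0,0,-13.4],"fingers":0},
    {"linear":[0.105,0.021,0],"delta_rot":[0,0,-20],"fingers":0},
    {"linear":[0.14,0.028,0.01],"delta_rot":[0,0,-26.7],"fingers":0},
    {"linear":[0.175,0.035,0.03],"delta_rot":[0,0,-33.4],"fingers":0},
    {"linear":[0.21,0.042,0.05],"delta_rot":[0,0,-40],"fingers":0},
    {"linear":[0.24,0.05,0.075],"delta_rot":[0,0,-46.7],"fingers":0},
    {"linear":[0.268,0.056,0.1],"delta_rot":[0,0,-53.2],"fingers":0}
  ]
}}

```text
time: 1.7
tool_pos: [0.4629, -0.0381, 0.1304]
tool_rot: [0.0, 0.374, 0.927, 0.0]
contact_force: [0.2, -0.4, -0.4]
gripper_width: 0.998
```

```bash
python3 togo.py 0 0 .06; python3 - <<'E'
from h import *
for n in ('top','side'): cv2.imwrite(f'pics/{n}1.png',eyes.grab_frame(n)[:,:,::-1])
E
```

```text
t 1.7 sq 1.45 -0.18 z 0.1304 w 0.9984232927845093 F [ 0.2 -0.4 -0.4] q [-0.24 -0.26  2.08  0.    1.33 -1.05]
shift [0.0015 0.0002 0.0704] rot [0.02 0.03 0.03]
```

View pics/side1.png

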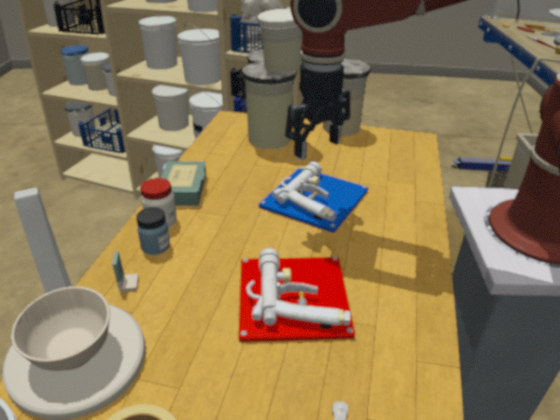

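View pics/top1.png

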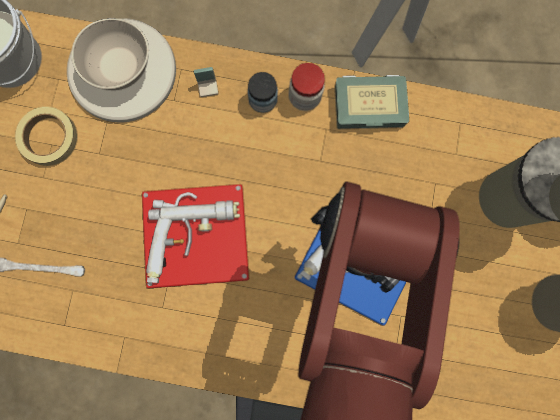

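```bash
python3 - <<'E'
from h import *; from togo import ax,ay
s=state(); Rm=rot(s['tool_rot']); T=s['tool_pos']
im=cv2.imread('pics/side1.png'); x0,y0,f=270,70,8
c=cv2.resize(im[y0:170,x0:370],None,fx=f,fy=f*.75 if 0 else f,interpolation=cv2.INTER_CUBIC)
for dz,col in ((0,(0,0,255)),(.007,(0,255,255)),(.013,(0,255,0))):
  for sy in (-1,1):
    a=np.array([T+Rm@np.array([dx,sy*dy,-dz]) for dx,dy in ((-.011,.0425),(.011,.0425),(.011,.057),(-.011,.057))])
    q=(proj('side',a)-[x0,y0]+.5)*f
    cv2.polylines(c,[q.astype(int)],True,col,1)
cv2.imwrite('pics/tip.png',c[:600]); cv2.imwrite('pics/tip.png',cv2.resize(c,(600,600)))
E
```

```text
(no output)
```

View pics/tip.png

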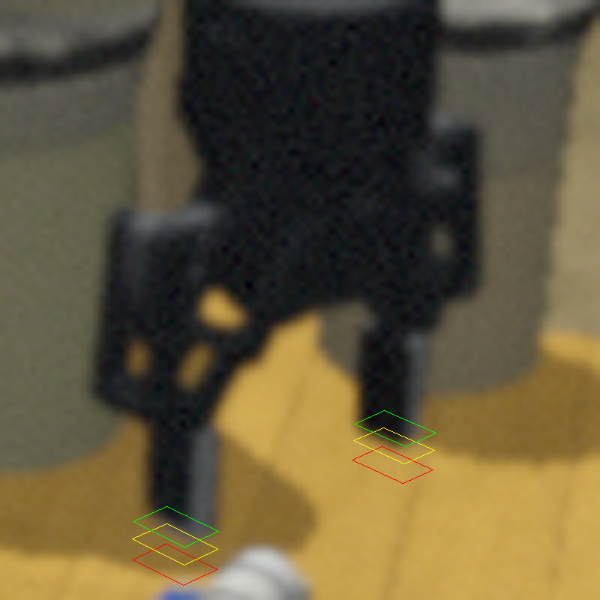

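Call:
{"fn": "apply_moves", "kwargs": {
  "commands": [
    {"linear":[0.0015,0,0.02],"delta_rot":[0,0,0],"fingers":0},
    {"linear":[0.0015,0,0.04],"delta_rot":[0,0,0],"fingers":0},
    {"linear":[0.0015,0,0.055],"delta_rot":[0,0,0],"fingers":0},
    {"linear":[0.0015,0,0.07],"delta_rot":[0,0,0],"fingers":0},
    {"linear":[0.0015,0,0.075],"delta_rot":[0,0,0],"fingers":0},
    {"linear":[0.0015,0,0.08],"delta_rot":[0,0,0],"fingers":0},
    {"linear":[0.0015,0,0.08],"delta_rot":[0,0,0],"fingers":0},
    {"linear":[0.0015,0,0.08],"delta_rot":[0,0,0],"fingers":0}
  ]
}}

```text
time: 2.6
tool_pos: [0.4622, -0.0389, 0.0521]
tool_rot: [0.001, 0.377, 0.926, 0.0]
contact_force: [0.7, -0.5, 0.9]
gripper_width: 0.998
```

```bash
python3 togo.py 0 0 .011; python3 - <<'E'
from h import *; from togo import ax,ay,SQ
for n in ('top','side'): cv2.imwrite(f'pics/{n}2.png',eyes.grab_frame(n)[:,:,::-1])
im=cv2.imread('pics/side2.png'); x0,y0,f=250,100,6
c=cv2.resize(im[y0:200+40-0,x0:380],None,fx=f,fy=f,interpolation=cv2.INTER_CUBIC)
cv2.imwrite('pics/s2c.png',c[:,:780][240:])
im=cv2.imread('pics/top2.png')
cv2.imwrite('pics/t2c.png',cv2.resize(im[185:330,285:435],None,fx=4,fy=4,interpolation=cv2.INTER_CUBIC))
E
```

```text
t 2.6 sq 1.47 -1.27 z 0.0521 w 0.9976394755198552 F [ 0.7 -0.5  0.9] q [-0.24 -0.15  2.13 -0.    1.17 -1.04]
shift [0.0015 0.0012 0.0411] rot [ 0.04  0.06 -0.3 ]
```

View pics/s2c.png

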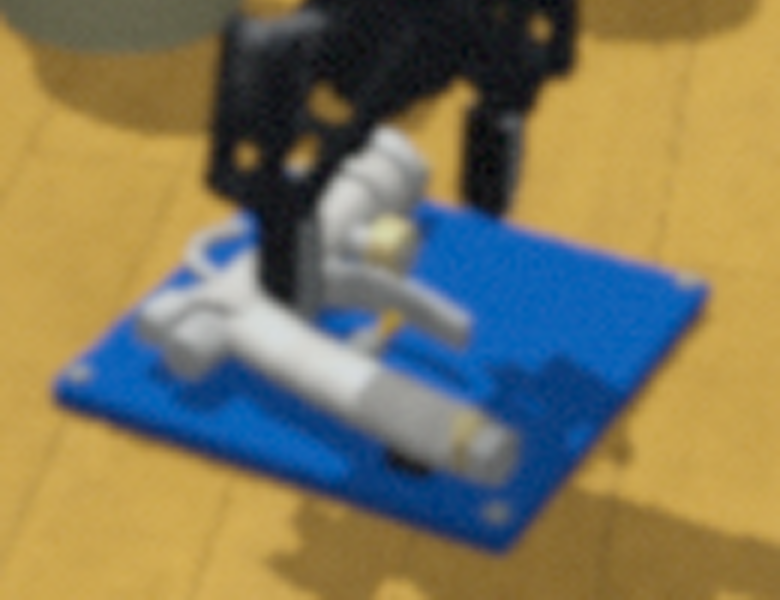

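View pics/t2c.png

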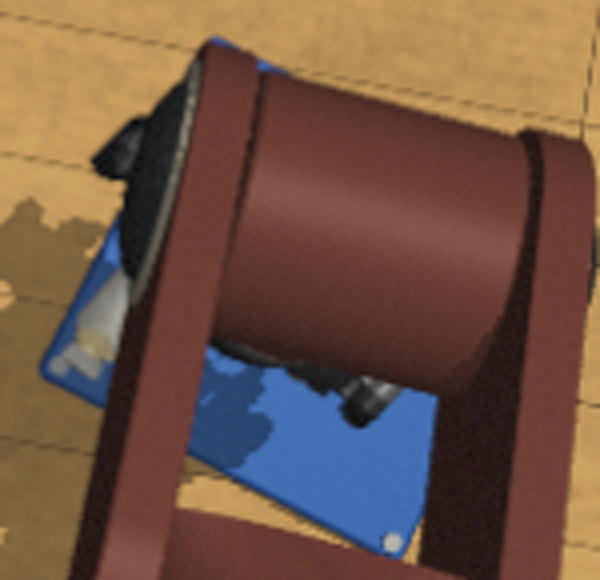

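Call:
{"fn": "apply_moves", "kwargs": {
  "commands": [
    {"linear":[0.002,0.0015,0.005],"delta_rot":[0,0,-0.3],"fingers":0},
    {"linear":[0.002,0.0015,0.01],"delta_rot":[0,0,-0.3],"fingers":0},
    {"linear":[0.002,0.0015,0.015],"delta_rot":[0,0,-0.3],"fingers":0},
    {"linear":[0.002,0.0015,0.02],"delta_rot":[0,0,-0.3],"fingers":0},
    {"linear":[0.002,0.0015,0.025],"delta_rot":[0,0,-0.3],"fingers":0},
    {"linear":[0.002,0.0015,0.025],"delta_rot":[0,0,-0.3],"fingers":0},
    {"linear":[0.002,0.0015,0.025],"delta_rot":[0,0,-0.3],"fingers":0},
    {"linear":[0.002,0.0015,0.025],"delta_rot":[0,0,-0.3],"fingers":0}
  ]
}}

```text
time: 3.5
tool_pos: [0.4615, -0.0363, 0.0265]
tool_rot: [0.0, 0.374, 0.927, 0.0]
contact_force: [-0.1, 0.1, -0.3]
gripper_width: 0.997
```

```bash
cat > look.py <<'E'
from h import *; import sys
n=sys.argv[1]
im=eyes.grab_frame('side')[:,:,::-1]; x0,y0,f=250,140,6
cv2.imwrite(f'pics/{n}.png',cv2.resize(im[y0:240,x0:380],None,fx=f,fy=f,interpolation=cv2.INTER_CUBIC))
E
python3 togo.py 0 0 .011; python3 look.py s3
```

```text
t 3.5 sq -0.87 0.15 z 0.0265 w 0.9969612873095491 F [-0.1  0.1 -0.3] q [-0.24 -0.11  2.14 -0.    1.11 -1.04]
shift [-0.0009 -0.0002  0.0155] rot [0.01 0.02 0.01]
```

View pics/s3.png

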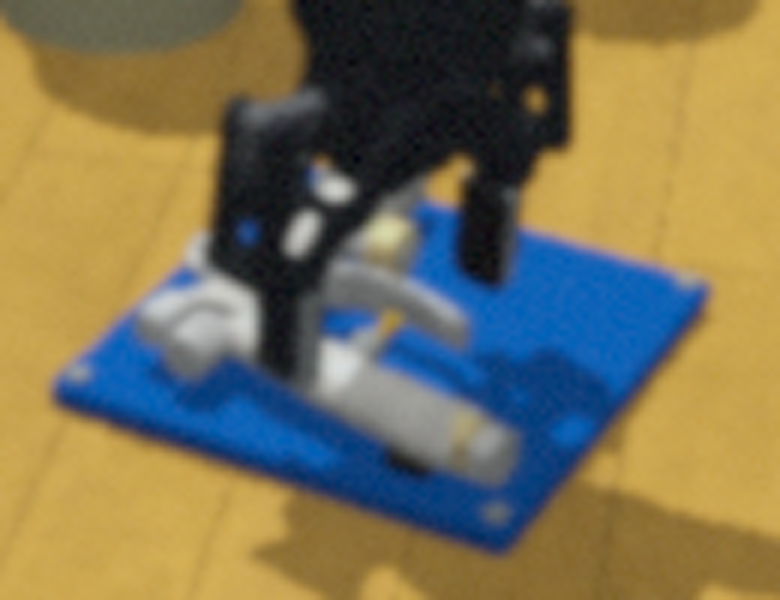

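Call:
{"fn": "apply_moves", "kwargs": {
  "commands": [
    {"linear":[-0.0005,0,0.005],"delta_rot":[0,0,0],"fingers":0},
    {"linear":[-0.0005,0,0.01],"delta_rot":[0,0,0],"fingers":0},
    {"linear":[-0.0005,0,0.0155],"delta_rot":[0,0,0],"fingers":0},
    {"linear":[-0.0005,0,0.0155],"delta_rot":[0,0,0],"fingers":20},
    {"linear":[-0.0005,0,0.0155],"delta_rot":[0,0,0],"fingers":20},
    {"linear":[-0.0005,0,0.0155],"delta_rot":[0,0,0],"fingers":20},
    {"linear":[-0.0005,0,0.0155],"delta_rot":[0,0,0],"fingers":20},
    {"linear":[-0.0005,0,0.0155],"delta_rot":[0,0,0],"fingers":20}
  ]
}}

```text
time: 4.35
tool_pos: [0.4618, -0.0366, 0.011]
tool_rot: [0.0, 0.374, 0.927, 0.0]
contact_force: [0.3, 0.6, 0.0]
gripper_width: 0.919
```

```bash
python3 togo.py 0 0 .011; python3 look.py s4
```

```text
t 4.35 sq -0.44 0.14 z 0.011 w 0.9191624010147686 F [0.3 0.6 0. ] q [-0.24 -0.08  2.15 -0.    1.08 -1.04]
shift [-0.0004 -0.0001  0.    ] rot [0.01 0.02 0.02]
```

View pics/s4.png

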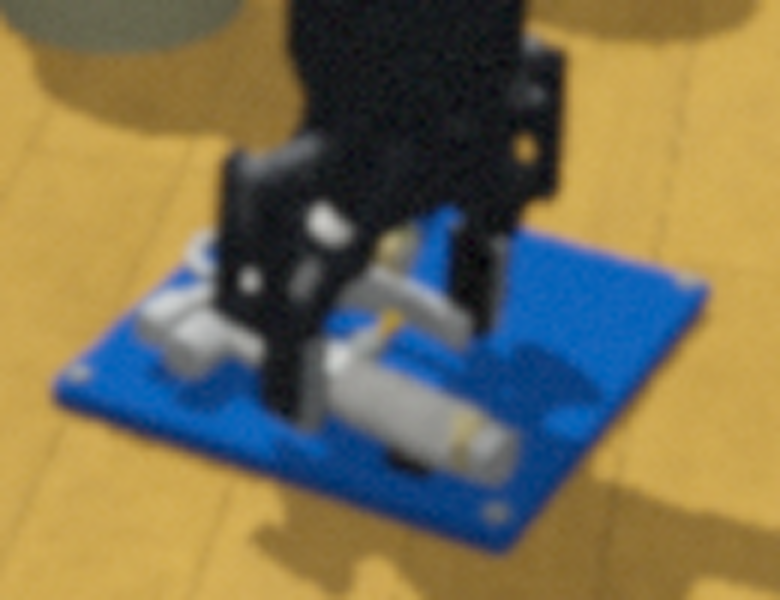

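Call:
{"fn": "apply_moves", "kwargs": {
  "commands": [
    {"linear":[0,0,0],"delta_rot":[0,0,0],"fingers":30},
    {"linear":[0,0,0],"delta_rot":[0,0,0],"fingers":38},
    {"linear":[0,0,0],"delta_rot":[0,0,0],"fingers":45},
    {"linear":[0,0,0],"delta_rot":[0,0,0],"fingers":48},
    {"linear":[0,0,0],"delta_rot":[0,0,0],"fingers":51},
    {"linear":[0,0,0],"delta_rot":[0,0,0],"fingers":51},
    {"linear":[0,0,0],"delta_rot":[0,0,0],"fingers":51},
    {"linear":[0,0,0],"delta_rot":[0,0,0],"fingers":51}
  ]
}}

```text
time: 5.2
tool_pos: [0.4616, -0.0366, 0.0108]
tool_rot: [0.0, 0.374, 0.927, -0.0]
contact_force: [-0.6, 0.9, -0.8]
gripper_width: 0.8
```

```bash
python3 togo.py 0 0 .011; python3 - <<'E'
from togo import *
s=state(); print('F along ay',s['contact_force']@ay,'ax',s['contact_force']@ax, s['ft_torque'])
E
python3 look.py s5
```

```text
t 5.2 sq -0.6 0.04 z 0.0108 w 0.8002814925745538 F [-0.6  0.9 -0.8] q [-0.24 -0.08  2.15 -0.    1.08 -1.04]
shift [-0.0006 -0.     -0.0002] rot [-0.    0.    0.02]
F along ay 0.2515310382563693 ax -1.0120625564788208 [-0.00721108  0.01574418  0.05218902]
```

View pics/s5.png

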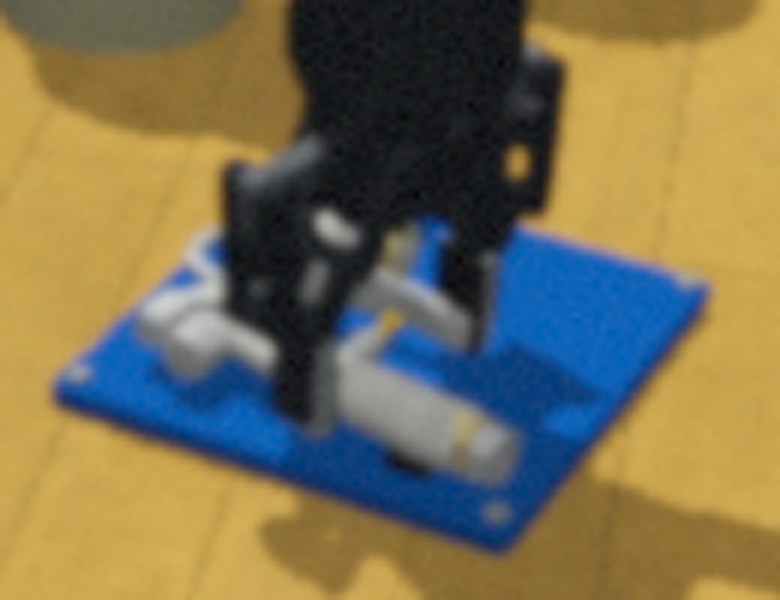

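Call:
{"fn": "apply_moves", "kwargs": {
  "commands": [
    {"linear":[0,0,0],"delta_rot":[0,0,0],"fingers":54},
    {"linear":[0,0.0005,0],"delta_rot":[0,0,0],"fingers":57},
    {"linear":[0,0.001,0],"delta_rot":[0,0,0],"fingers":60},
    {"linear":[0,0.0015,0],"delta_rot":[0,0,0],"fingers":63},
    {"linear":[0,0.002,0],"delta_rot":[0,0,0],"fingers":66},
    {"linear":[0,0.0025,0],"delta_rot":[0,0,0],"fingers":69},
    {"linear":[0,0.0025,0],"delta_rot":[0,0,0],"fingers":69},
    {"linear":[0,0.0025,0],"delta_rot":[0,0,0],"fingers":69}
  ]
}}

```text
time: 6.05
tool_pos: [0.4632, -0.0347, 0.0108]
tool_rot: [-0.0, 0.374, 0.927, -0.0]
contact_force: [-2.8, 0.7, 4.2]
gripper_width: 0.73
```

```bash
cat >> look.py <<'E'
from togo import *
go(0,0,.011)
s=state(); print('F along ay',s['contact_force']@ay,'ax',s['contact_force']@ax, s['ft_torque'])
E
python3 look.py s6
```

```text
t 6.1 sq -0.75 2.42 z 0.0107 w 0.7303493205088852 F [-2.2  1.3  4.4] q [-0.24 -0.08  2.14 -0.    1.08 -1.04]
shift [-0.0007 -0.0024 -0.0003] rot [-0.02 -0.02  0.02]
F along ay -0.5500602138154476 ax -2.4768338216722996 [ 0.08424903  0.37926062 -0.13100925]
```

View pics/s6.png

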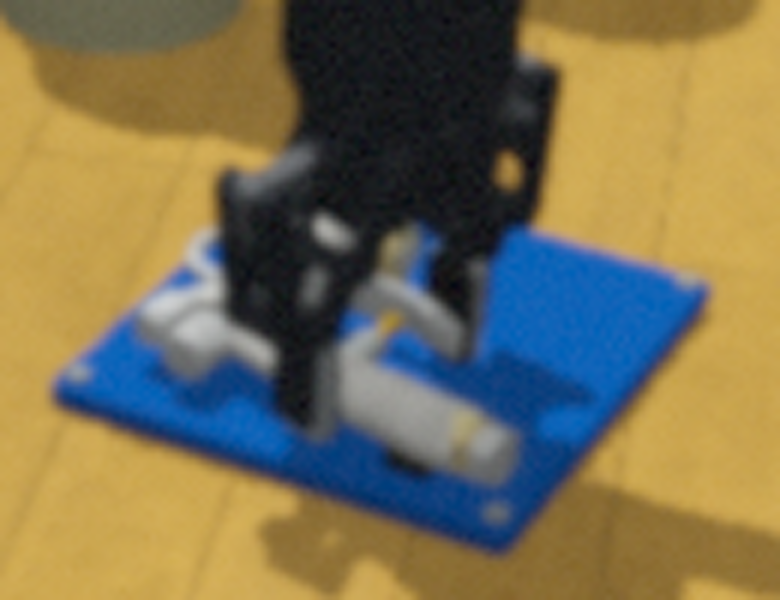

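Call:
{"fn": "apply_moves", "kwargs": {
  "commands": [
    {"linear":[0,0.0005,0],"delta_rot":[0,0,0],"fingers":72},
    {"linear":[0,0.001,-0.0005],"delta_rot":[0,0,0],"fingers":75},
    {"linear":[0,0.0015,-0.0005],"delta_rot":[0,0,0],"fingers":78},
    {"linear":[0,0.002,-0.001],"delta_rot":[0,0,0],"fingers":81},
    {"linear":[0,0.0025,-0.001],"delta_rot":[0,0,0],"fingers":84},
    {"linear":[0,0.003,-0.0015],"delta_rot":[0,0,0],"fingers":87},
    {"linear":[0,0.003,-0.0015],"delta_rot":[0,0,0],"fingers":87},
    {"linear":[0,0.003,-0.0015],"delta_rot":[0,0,0],"fingers":87}
  ]
}}

```text
time: 6.9
tool_pos: [0.4651, -0.0327, 0.0119]
tool_rot: [-0.0, 0.374, 0.927, -0.0]
contact_force: [-3.5, 0.2, 1.0]
gripper_width: 0.663
```

```bash
python3 look.py s7
```

```text
t 6.95 sq -0.81 5.23 z 0.0119 w 0.661670344200996 F [-4.2 -0.5  0.3] q [-0.23 -0.08  2.14 -0.    1.08 -1.03]
shift [-0.0008 -0.0052  0.0009] rot [-0.04 -0.02  0.02]
F along ay -3.2600207606326204 ax -2.647455571675433 [-0.17248562  0.52749259 -0.2590653 ]
```

View pics/s7.png

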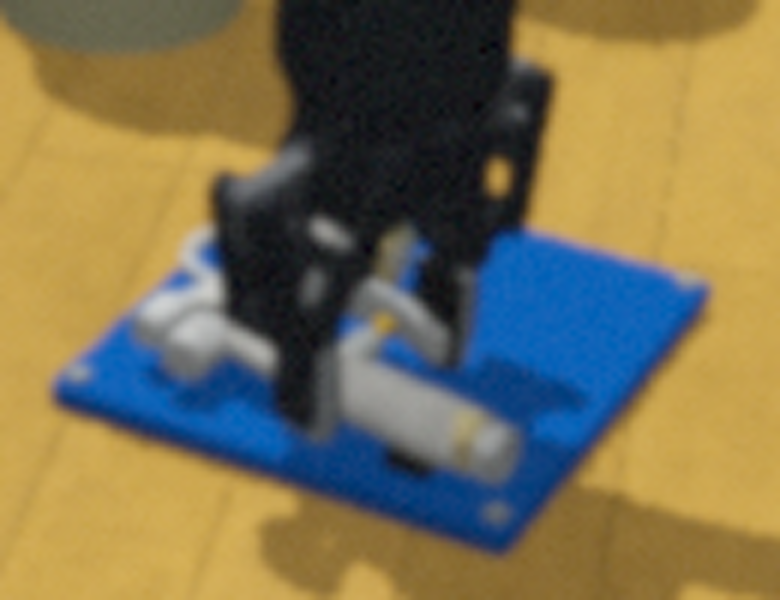

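Call:
{"fn": "apply_moves", "kwargs": {
  "commands": [
    {"linear":[0,0,0],"delta_rot":[0,0,0],"fingers":89},
    {"linear":[0,0,0],"delta_rot":[0,0,0],"fingers":91},
    {"linear":[0,0.0,0],"delta_rot":[0,0,0],"fingers":93},
    {"linear":[0,0.0,0],"delta_rot":[0,0,0],"fingers":95},
    {"linear":[0,0.0,0],"delta_rot":[0,0,0],"fingers":97},
    {"linear":[0,0.0,0],"delta_rot":[0,0,0],"fingers":97},
    {"linear":[0,0.0,0],"delta_rot":[0,0,0],"fingers":97},
    {"linear":[0,0.0,0],"delta_rot":[0,0,0],"fingers":97}
  ]
}}

```text
time: 7.75
tool_pos: [0.4658, -0.0324, 0.0125]
tool_rot: [0.0, 0.374, 0.927, 0.0]
contact_force: [-1.3, 5.4, 2.5]
gripper_width: 0.62
```

```bash
python3 look.py s8
```

```text
t 7.8 sq -0.45 5.9 z 0.0125 w 0.6197921362729345 F [0.1 4.1 2. ] q [-0.23 -0.08  2.14  0.    1.08 -1.03]
shift [-0.0004 -0.0059  0.0015] rot [0.04 0.02 0.02]
F along ay 2.99786737429941 ax -2.8059784582117975 [ 0.73772331  0.1332884  -0.08656887]
```

View pics/s8.png

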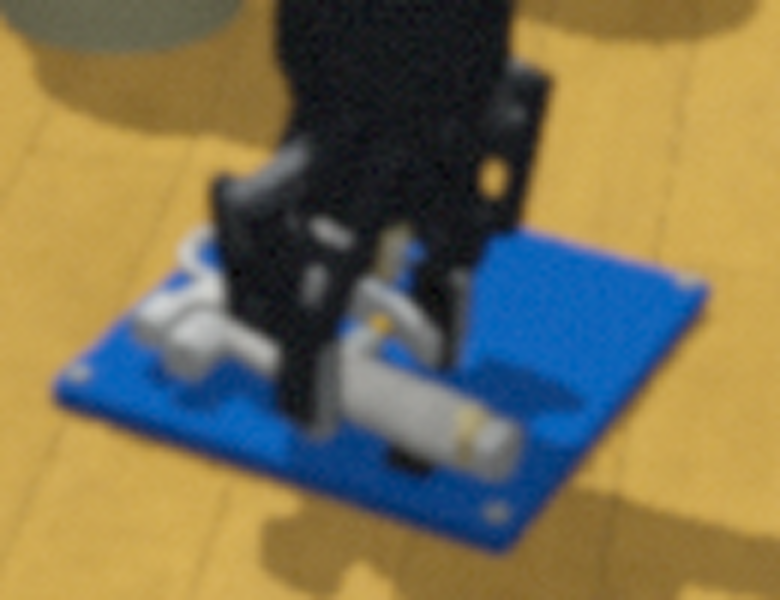

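Call:
{"fn": "apply_moves", "kwargs": {
  "commands": [
    {"linear":[0,0.0004,0],"delta_rot":[0,0,0],"fingers":98},
    {"linear":[0,0.0006,0],"delta_rot":[0,0,0],"fingers":99},
    {"linear":[0,0.0008,0],"delta_rot":[0,0,0],"fingers":100},
    {"linear":[0,0.001,0],"delta_rot":[0,0,0],"fingers":101},
    {"linear":[0,0.001,0],"delta_rot":[0,0,0],"fingers":102},
    {"linear":[0,0.001,0],"delta_rot":[0,0,0],"fingers":103},
    {"linear":[0,0.001,0],"delta_rot":[0,0,0],"fingers":103},
    {"linear":[0,0.001,0],"delta_rot":[0,0,0],"fingers":103}
  ]
}}

```text
time: 8.6
tool_pos: [0.4661, -0.0321, 0.0128]
tool_rot: [-0.0, 0.375, 0.927, -0.0]
contact_force: [-5.1, 2.5, 8.6]
gripper_width: 0.607
```

```bash
python3 look.py s9
```

```text
t 8.65 sq -0.45 6.36 z 0.0128 w 0.6033071084019971 F [-3.8  4.2  7.7] q [-0.23 -0.08  2.13 -0.    1.08 -1.03]
shift [-0.0005 -0.0064  0.0018] rot [-0.03 -0.01 -0.01]
F along ay 0.3688073760900125 ax -5.59760592918099 [ 0.50678322  0.62169131 -0.28746121]
```

View pics/s9.png

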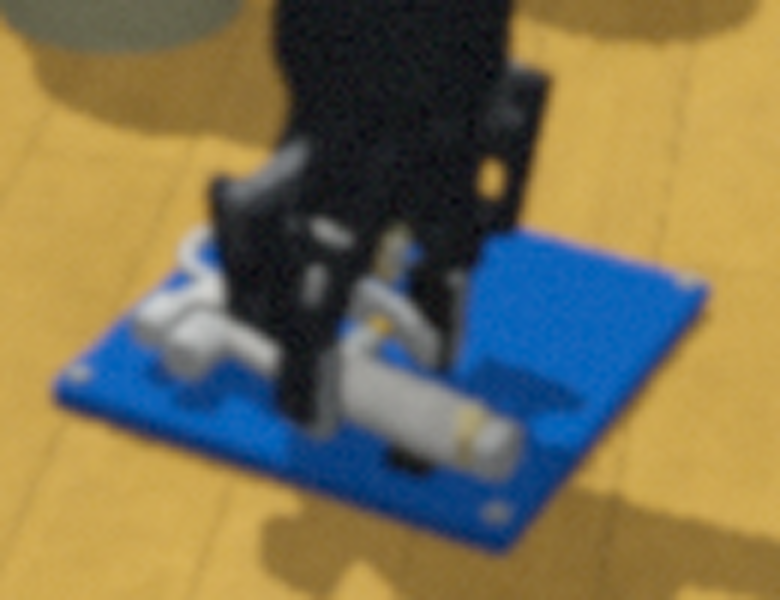

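Call:
{"fn": "apply_moves", "kwargs": {
  "commands": [
    {"linear":[0,0,-0.0003],"delta_rot":[0,0,0],"fingers":104},
    {"linear":[0,0,-0.0005],"delta_rot":[0,0,0],"fingers":105},
    {"linear":[0,0,-0.0005],"delta_rot":[0,0,0],"fingers":106},
    {"linear":[0,0,-0.0005],"delta_rot":[0,0,0],"fingers":107},
    {"linear":[0,0,-0.0005],"delta_rot":[0,0,0],"fingers":108},
    {"linear":[0,0,-0.0005],"delta_rot":[0,0,0],"fingers":109},
    {"linear":[0,0,-0.0005],"delta_rot":[0,0,0],"fingers":109},
    {"linear":[0,0,-0.0005],"delta_rot":[0,0,0],"fingers":109}
  ]
}}

```text
time: 9.45
tool_pos: [0.4664, -0.032, 0.0132]
tool_rot: [0.0, 0.375, 0.927, 0.0]
contact_force: [-3.9, 3.2, 6.2]
gripper_width: 0.583
```

```bash
python3 look.py s10
```

```text
t 9.5 sq -0.34 6.68 z 0.0132 w 0.5871255344277845 F [-3.5  2.7  5.6] q [-0.23 -0.08  2.13 -0.    1.08 -1.03]
shift [-0.0003 -0.0067  0.0022] rot [ 0.01  0.02 -0.  ]
F along ay -0.45475160320522495 ax -4.364924328333552 [ 0.536709    0.44839543 -0.27614073]
```

View pics/s10.png

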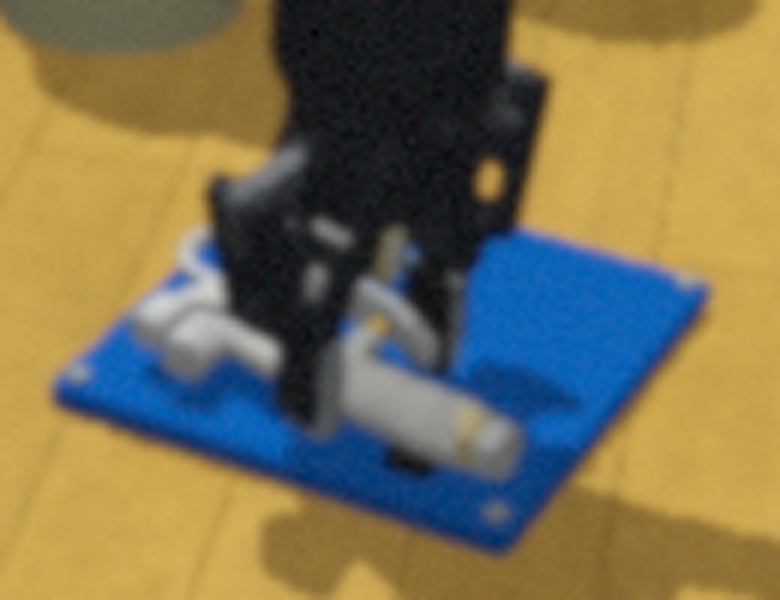

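Call:
{"fn": "apply_moves", "kwargs": {
  "commands": [
    {"linear":[0,0,0],"delta_rot":[0,0,0],"fingers":111},
    {"linear":[0,0,0],"delta_rot":[0,0,0],"fingers":113},
    {"linear":[0,0,0],"delta_rot":[0,0,0],"fingers":115},
    {"linear":[0,0,0],"delta_rot":[0,0,0],"fingers":117},
    {"linear":[0,0,0],"delta_rot":[0,0,0],"fingers":117},
    {"linear":[0,0,0],"delta_rot":[0,0,0],"fingers":117},
    {"linear":[0,0,0],"delta_rot":[0,0,0],"fingers":117},
    {"linear":[0,0,0],"delta_rot":[0,0,0],"fingers":117}
  ]
}}

```text
time: 10.3
tool_pos: [0.4664, -0.032, 0.0132]
tool_rot: [0.0, 0.375, 0.927, 0.0]
contact_force: [-3.7, 2.9, 5.9]
gripper_width: 0.588
```

```bash
python3 look.py s11
```

```text
t 10.35 sq -0.37 6.68 z 0.0132 w 0.585127287852879 F [-3.   2.8  5.8] q [-0.23 -0.08  2.13  0.    1.08 -1.03]
shift [-0.0004 -0.0067  0.0022] rot [ 0.01  0.01 -0.  ]
F along ay -0.07545719262506938 ax -4.05912357574646 [ 0.50929658  0.47535928 -0.31089   ]
```

View pics/s11.png

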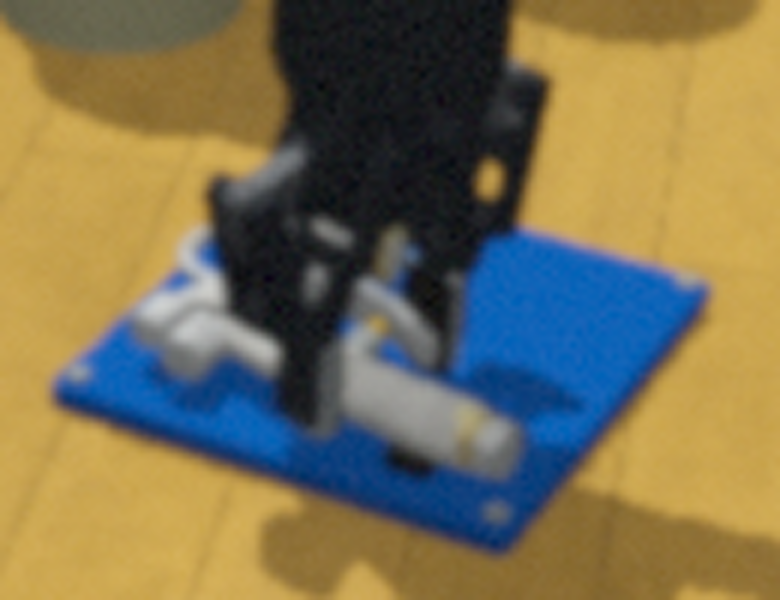

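Call:
{"fn": "apply_moves", "kwargs": {
  "commands": [
    {"linear":[0,0,0],"delta_rot":[0,0,0],"fingers":117},
    {"linear":[0,0,0],"delta_rot":[0,0,0],"fingers":117},
    {"linear":[0,0,0],"delta_rot":[0,0,0],"fingers":117},
    {"linear":[0,0,0],"delta_rot":[0,0,0],"fingers":117},
    {"linear":[0,0,0],"delta_rot":[0,0,0],"fingers":117},
    {"linear":[0,0,0],"delta_rot":[0,0,0],"fingers":117},
    {"linear":[0,0,0],"delta_rot":[0,0,0],"fingers":117},
    {"linear":[0,0,0],"delta_rot":[0,0,0],"fingers":117}
  ]
}}

```text
time: 11.15
tool_pos: [0.4664, -0.032, 0.0132]
tool_rot: [0.0, 0.375, 0.927, 0.0]
contact_force: [-2.8, 2.7, 5.7]
gripper_width: 0.587
```

Call:
{"fn": "apply_moves", "kwargs": {
  "commands": [
    {"linear":[0,0,0],"delta_rot":[0,0,0],"fingers":105},
    {"linear":[0,-0.0005,0.0003],"delta_rot":[0,0,0],"fingers":98},
    {"linear":[0,-0.0015,0.0007],"delta_rot":[0,0,0],"fingers":91},
    {"linear":[0,-0.0027,0.0011],"delta_rot":[0,0,0],"fingers":84},
    {"linear":[0,-0.0038,0.0015],"delta_rot":[0,0,0],"fingers":77},
    {"linear":[0,-0.005,0.0018],"delta_rot":[0,0,0],"fingers":69},
    {"linear":[0,-0.006,0.002],"delta_rot":[0,0,0],"fingers":61},
    {"linear":[0,-0.0065,0.002],"delta_rot":[0,0,0],"fingers":53}
  ]
}}

```text
time: 11.95
tool_pos: [0.4612, -0.0368, 0.0106]
tool_rot: [-0.0, 0.375, 0.927, -0.0]
contact_force: [-0.1, -0.7, 0.2]
gripper_width: 0.79
```

```bash
python3 look.py s12
```

```text
t 12.0 sq -0.92 -0.49 z 0.0105 w 0.7948258288001636 F [-0.1 -0.3  0.1] q [-0.24 -0.08  2.15 -0.    1.08 -1.04]
shift [-0.0009  0.0005 -0.0005] rot [-0.05 -0.05  0.  ]
F along ay -0.3287858893553437 ax 0.14463188612901212 [ 0.01949533 -0.05993363 -0.03746277]
```

View pics/s12.png

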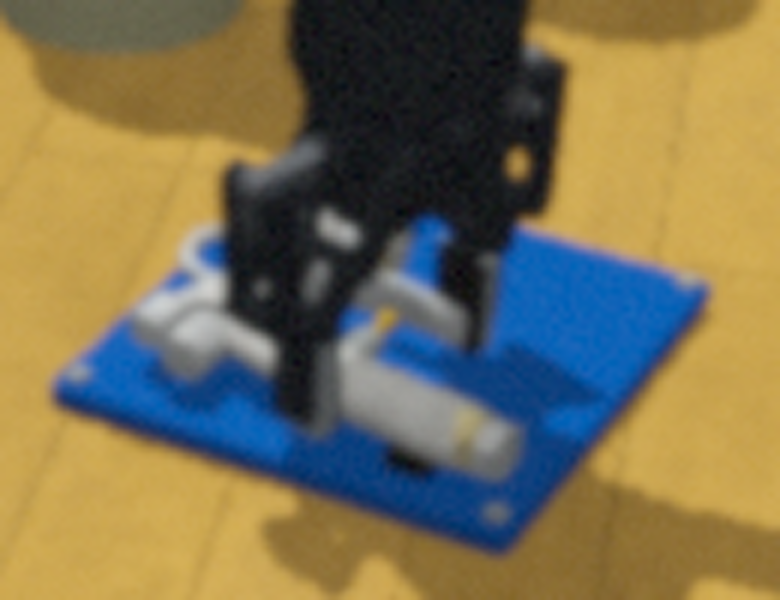

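Call:
{"fn": "apply_moves", "kwargs": {
  "commands": [
    {"linear":[0,0.0005,0],"delta_rot":[0,0,0],"fingers":40},
    {"linear":[0,0.0005,0],"delta_rot":[0,0,0],"fingers":20},
    {"linear":[0,0.0005,0],"delta_rot":[0,0,0],"fingers":0},
    {"linear":[0,0.0005,0],"delta_rot":[0,0,0],"fingers":0},
    {"linear":[0,0.0005,-0.01],"delta_rot":[0,0,0],"fingers":0},
    {"linear":[0,0.0005,-0.025],"delta_rot":[0,0,0],"fingers":0},
    {"linear":[0,0.0005,-0.045],"delta_rot":[0,0,0],"fingers":0},
    {"linear":[0,0.0005,-0.07],"delta_rot":[0,0,0],"fingers":0}
  ]
}}

```text
time: 12.8
tool_pos: [0.4613, -0.036, 0.0814]
tool_rot: [-0.001, 0.374, 0.927, -0.0]
contact_force: [0.1, -1.2, -0.0]
gripper_width: 1.006
```

```bash
python3 togo.py 0 0 .2
```

```text
t 12.8 sq -1.21 0.21 z 0.0814 w 1.0062097221356012 F [ 0.1 -1.2 -0. ] q [-0.24 -0.2   2.11  0.    1.23 -1.04]
shift [-0.001  -0.0003 -0.1186] rot [-0.04 -0.08  0.02]
```

Call:
{"fn": "apply_moves", "kwargs": {
  "commands": [
    {"linear":[0,0,-0.04],"delta_rot":[0,0,0],"fingers":0},
    {"linear":[0,0,-0.08],"delta_rot":[0,0,0],"fingers":0},
    {"linear":[0,0,-0.12],"delta_rot":[0,0,0],"fingers":0},
    {"linear":[-0.015,-0.03,-0.15],"delta_rot":[0,0,0],"fingers":0},
    {"linear":[-0.03,-0.065,-0.15],"delta_rot":[0,0,0],"fingers":0},
    {"linear":[-0.05,-0.105,-0.15],"delta_rot":[0,0,0],"fingers":0},
    {"linear":[-0.07,-0.145,-0.15],"delta_rot":[0,0,0],"fingers":0},
    {"linear":[-0.09,-0.185,-0.15],"delta_rot":[0,0,0],"fingers":0}
  ]
}}

```text
time: 13.6
tool_pos: [0.3975, -0.2332, 0.232]
tool_rot: [0.001, 0.374, 0.927, -0.0]
contact_force: [0.6, -0.3, 0.1]
gripper_width: 1.0
```

Call:
{"fn": "apply_moves", "kwargs": {
  "commands": [
    {"linear":[-0.01,-0.03,0],"delta_rot":[0,0,0],"fingers":0},
    {"linear":[-0.02,-0.06,0],"delta_rot":[0,0,0],"fingers":0},
    {"linear":[-0.03,-0.09,0],"delta_rot":[0,0,0],"fingers":0},
    {"linear":[-0.04,-0.11,0],"delta_rot":[0,0,0],"fingers":0},
    {"linear":[-0.04,-0.11,0],"delta_rot":[0,0,0],"fingers":0},
    {"linear":[-0.04,-0.11,0],"delta_rot":[0,0,0],"fingers":0},
    {"linear":[-0.04,-0.11,0],"delta_rot":[0,0,0],"fingers":0},
    {"linear":[-0.04,-0.11,0],"delta_rot":[0,0,0],"fingers":0}
  ]
}}

```text
time: 14.4
tool_pos: [0.3511, -0.3378, 0.231]
tool_rot: [0.0, 0.374, 0.928, 0.0]
contact_force: [-0.1, -0.1, -0.3]
gripper_width: 0.999
```

```bash
python3 togo.py 0 0 .2; python3 - <<'E'
from h import *
a=cv2.imread('pics/top0.png'); b=eyes.grab_frame('top')[:,:,::-1].copy(); cv2.imwrite('pics/topE.png',b)
f=lambda i:cv2.resize(i[185:330,290:430],None,fx=2.8,fy=2.8,interpolation=cv2.INTER_CUBIC)
cv2.imwrite('pics/cmpT.png',np.hstack([f(a),f(b)]))
b=eyes.grab_frame('side')[:,:,::-1].copy(); a=cv2.imread('pics/side0.png')
f=lambda i:cv2.resize(i[150:240,250:380],None,fx=3,fy=3,interpolation=cv2.INTER_CUBIC)
cv2.imwrite('pics/cmpS.png',np.hstack([f(a),f(b)])); cv2.imwrite('pics/sideE.png',b)
E
```

```text
t 14.4 sq 129.15 -293.46 z 0.231 w 0.9985791880977913 F [-0.1 -0.1 -0.3] q [-0.92 -0.29  1.92  0.    1.5  -1.72]
shift [0.1286 0.2937 0.031 ] rot [0.01 0.01 0.1 ]
```

View pics/cmpT.png

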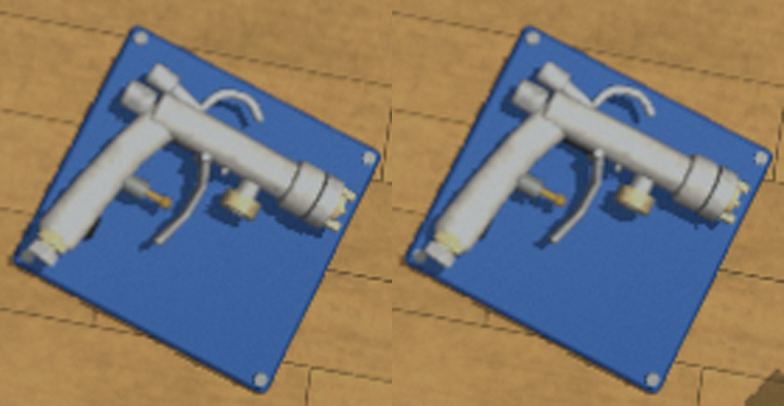

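View pics/cmpS.png

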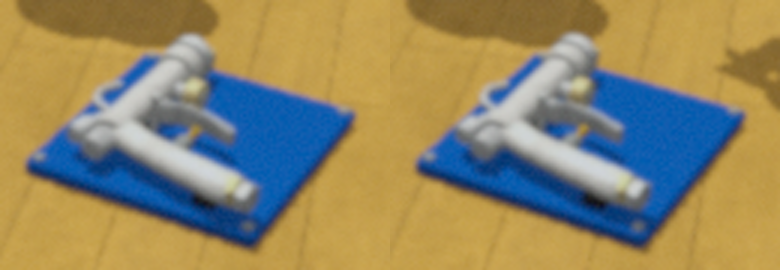

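```bash
python3 -c "
from plant import job_done; print(job_done())"
```

```text
the job is handed in; nothing more can be done
None
```

I squeezed the blue-tray gun's trigger and handle together, through the soft stage and past the pressure point. At the end the fingers stalled, and I held them there for about 2 s. I let go in step with the trigger, lifted clear and moved the arm aside. The job was handed in at about 14.5 s.

**Was it home:** the trigger angle can't be read directly, so "home" is judged from the stall. The opening stayed at about 0.586 while I commanded it down to 0.541, with only about 6 N of vertical force on the tool. That opening is roughly 50–53 mm depending on how the reading converts, a bit under the stated 55 mm. I put this down to the conversion and give in the grip.

**How long it was held:** the opening was level from about 9.4 s to 11.15 s, and the last bit of closing before that may already have been at the stop. The hold at home is therefore between about 1.8 and 2.6 s.

**Last pictures:** the trigger is sprung back and clear of the brass pin. The gun is flat on its tray, and the tray is where it was. By eye the gun shifted by 1–2 mm and turned by about 2°. The red-tray gun was never approached, but I did not compare it before and after. The robot is clear of everything, with contact force near zero.

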